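Load the sequence lane with three fittings boxes and drop its retaining bar

TASK

Load the green sequence lane in bay order, sliding the boxes along the bench without lifting them: first the longest fittings box right up to the end stop (bay 1), next the middle-length box snug behind it (bay 2), last the shortest box snug behind that (bay 3). Then swing the retaining bar down until it lies level across the lane's mouth, so that the boxes cannot work out when the bench is moved, and leave the glue jar, mallet and sanding block where they are.

Things in the scene. Friction and masses are not known exactly. Their poses are not given: they have to be found in the camera images.
- lane: Green steel lane fixed to the bench, no floor (boxes slide on the bench top). Origin: middle of its mouth, on the bench; +x into the lane, +y across, z up. Two side rails 34 mm high, 4 mm thick, inner faces at y = +-48.5 mm (97 mm clear), 24 mm foot flanges outside, from x = 0 to the end stop (44 mm high plate, face at x = 317 mm).
- mouth (a point): Middle of the lane's mouth, on the bench (the lane's origin). From x = -12 to -45 mm flared lead-in plates, 34 mm high, widen the entry to about +-60 mm; the retaining bar swings in the 12 mm gap before the rails. Three bays full leave 8 mm of play inside the bar.
- bay1 (a point): Point on the bench at the centre of bay 1 (122 mm long, next to the end stop), where the longest box's origin belongs: x = 256, y = 0 mm in the lane. Bays are marked by notches in the rims and by plates with 1, 2 or 3 rivets on the +y foot flange.
- bay2 (a point): Point on the bench at the centre of bay 2 (103 mm long), where the middle box's origin belongs (x = 143.5, y = 0 mm in the lane).
- bay3 (a point): Point on the bench at the centre of bay 3 (84 mm long, at the mouth), where the shortest box's origin belongs (x = 50, y = 0 mm in the lane).
- long_box: Longest plywood fittings box, open on top, waxed bottom (friction about 0.35), 122 (x) x 90 (y) x 46 mm high, walls 8 mm, about 0.5 kg; drawer runners lie on its floor, up to 23 mm above the bench. Origin: centre of its underside; x along its length. Either end may lead into the lane.
- middle_box: Middle plywood fittings box, open on top, waxed bottom, 103 (x) x 90 (y) x 46 mm high, walls 8 mm, about 0.42 kg; cup hinges inside, up to 22 mm above the bench. Origin: centre of its underside; x along its length. Either end may lead.
- short_box: Shortest plywood fittings box, open on top, waxed bottom, 84 (x) x 90 (y) x 46 mm high, walls 8 mm, about 0.34 kg; knobs inside, up to 23 mm above the bench. Origin: centre of its underside; x along its 84 mm length (the short way; its 90 mm side lies across the lane). Either end may lead.
- bar (a joint): Angle of the retaining bar, rad: 0 = down, level across the mouth, resting at its stop; 1.57 = upright; up to 2.0 = leaning outwards, away from the lane (it starts at 1.8 to 1.95). The hinge is stiff (about 0.07 Nm): near upright the bar stays where it is left, below about 1.0 rad it sinks by its own weight; 1 to 2 N at the knob moves it.
- bar_pivot (a point): The bar's pivot: lane x = -5.5, y = -76 mm, 30 mm above the bench; axis along lane x. The bar is a flat steel strip 8 mm thick (lane x) and 18 mm wide, 138 mm long, that swings in the upright plane across the mouth, from upright over towards lane +y and down.
- bar_knob (a point): Centre of the black ball, 22 mm in diameter, at the bar's free end, 146 mm from the pivot. Down, it lies just beyond the catch fork on the lane's +y side, 30 mm above the bench.
- glue_jar: White glue jar, 68 mm in diameter, 85 mm high, loose bystander. Origin: centre of its underside.
- mallet: Wooden joiner's mallet lying on the bench, about 310 mm long, head 75 x 115 x 60 mm on its +x end, loose bystander. Origin: on the bench under the handle, 115 mm from the middle of the head.
- sanding_block: Cork sanding block with a wooden grip, 115 x 65 x 44 mm, loose bystander. Origin: centre of its underside.
Mind the look-alikes: they are no part of the job. What is shaped like the long_box but turquoise is not meant.

How it is judged (in metres and radians):
On the way, in this order (a step that is already met when the one before it is completed fails the run):
1. The longest box is home against the end stop, in bay 1 (horizontal distance between long_box and bay1 below 0.01 m and angle between the x axis of long_box and the x axis of lane, either way round below 0.07 rad and height (world z) of long_box below 0.006 m), for 0.2 s.
2. The middle box is snug behind it in bay 2, the longest still home (all of step 1 and horizontal distance between middle_box and bay2 below 0.01 m and angle between the x axis of middle_box and the x axis of lane, either way round below 0.07 rad and height (world z) of middle_box below 0.006 m), for 0.2 s.
3. The shortest box is snug behind that in bay 3, the others still home (all of step 2 and horizontal distance between short_box and bay3 below 0.01 m and angle between the x axis of short_box and the x axis of lane, either way round below 0.07 rad and height (world z) of short_box below 0.006 m), for 0.2 s.
4. The retaining bar is down across the mouth, the boxes still home (all of step 3 and value of joint bar below 0.1 rad), for 0.2 s.
At the end, for the whole second after the job is handed in: All three boxes stand flat on the bench in the lane in bay order, each origin within 10 mm of its bay's centre and square to the lane within 0.07 rad (4 degrees), at rest; the retaining bar is down, within 0.1 rad of level (all of step 4 and linear speed of each of long_box, middle_box, short_box below 0.01 m/s and angle between each of long_box, middle_box, short_box's own z axis and vertical below 0.05 rad); the robot touches nothing.
It fails at once if a fittings box is lifted more than 25 mm off the bench (height (world z) of any of long_box, middle_box, short_box above 0.025 m).
It fails at once if a fittings box is tipped by more than 0.4 rad (angle between any of long_box, middle_box, short_box's own z axis and vertical above 0.4 rad).
It fails at once if the glue jar, mallet or sanding block is moved by more than 30 mm or the jar knocked over (distance of any of glue_jar, mallet, sanding_block from where it was at the start of the episode above 0.03 m or angle between glue_jar's own z axis and vertical above 0.4 rad).
It also fails if it takes over 72 s, if anything falls off the work surface, if the arm or the gripper's body presses on something with over 40 N, if the wrist force passes 120 N, or if a joint passes its speed limit or range.

ROBOT

A 6-joint arm with a two-finger parallel gripper is mounted at the origin on the work surface. World frame = base frame: x ahead of the robot, y to its left, z up, the work surface at z = 0. Lengths are in mm, angles in rad, forces in N, time in s.
With the tool pointing down it reaches from about 300 to 775 mm from the base axis. Payload 14.6 kg.
Tool frame: the origin (TCP) lies at the very end of the fingers, on their centre line; the grasp point (between the pads) lies 19 mm behind it; z points along the fingers, y is the line along which they close (so a half turn about z gives the same grasp; the last joint's range is limited). The gripper opens to 94 mm and grips with 3 to 60 N. Pads are 16 mm wide; open, the fingers measure 119 mm over their backs; the gripper's body (75 mm by 177 mm) begins 78 mm behind the grasp point.
Start: joints at [-1.175, 0.3, 1.521, -0, 1.321, -0.067], TCP at [245.542, -492.136, 172.846] pointing down, gripper open.
Joint ranges: [-3.03, 3.03], [-0.79, 2.21], [0.23, 2.52], [-1.04, 4.18], [0, 3.07], [-2.55, 2.55]. Speed limits (rad/s): [2.22, 2.22, 2.57, 3.14, 3.14, 3.14].

INTERFACE

Orientations are given as [roll, pitch, yaw] about the fixed x, y, z axes, in that order (R = Rz(yaw) Ry(pitch) Rx(roll)).
In Python, from cell import manip gives the robot as it stands.
- The arm moves only by the tool servo_tool, never from a script. Its argument "rows" is a list of rows, each a list of 7 numbers: the turn, a rotation vector about the world's x, y, z in degrees, then the shift along the world's x, y, z in mm, then the closure, from 0 (fully open) to 1 (shut). In form: [[rx, ry, rz, dx, dy, dz, fingers], ...]. A call has 1 to 20 rows; each row shifts and turns the commanded pose from where the row before left it; what a row does not reach is not made up. A row lasts 1/8 s, in which the tool goes at most 62.5 mm and 10.7 degrees, less where a joint would pass 70% of its speed; a pose out of reach is approached as far as the arm can. A call with a gripper value outside its range is refused whole. The fingers move at their own pace and stop on an object; "grip_force" is the grip in N (left out, the last holds). Time passes only in rows, so rows that do not move let the fingers close. It gives the time, the measured TCP pose, the force, the opening and the grip force at its end, in the units of the state.
- manip.read_state(): the state, without advancing time (a new reading comes with each control period).
- manip.camera(name): name is "scene" or "top" or "wrist"; returns the picture (420x560x3 uint8, red, green, blue); there is no depth.
- manip.camera_info(name): a dict with "fx", "fy", "cx", "cy" (pixels), "position" and "rotation" of the camera in the world; the wrist camera has in their place "T_tool_cam" (4x4, takes a point from camera to tool coordinates, whose origin is the TCP and whose axes are the flange's). Camera axes: x right, y down, z forward; pixel columns grow to the right and rows downward; lengths in mm; the calibration is good to about 2 mm. A picture is of the moment at which its call begins: read the wrist's pose just before it. camera_info takes no time and is no camera call.
- manip.sign_off(): hands the job in; it is judged then, once.
The state is a dict: "clock": time; "joints": joint angles; "qd": joint speeds; "effort": joint torques, N m; "eef_pos": TCP position; "eef_rot": TCP orientation; "wrist_force": force on the tool from outside, world axes, zero at the start; "moment": the same for the moment, N m; "finger_gap": finger opening in mm; "finger_force": force on a finger pad.
Only numpy, scipy, OpenCV 4.12 (cv2) and the standard library are available. Lean on these libraries where they do the work, as an engineer would, in place of code of your own. Each camera call takes 0.05 s, during which the arm holds its last target. There are 200 camera calls.

## Working session

There is one attempt and no reset: what is moved stays moved. The work goes in short steps, Python scripts to look and compute and a tool call to move; the robot and the scene stay as the last step left them, time stands still between calls to the robot, and variables do not carry over. Pictures are saved under pics/ and viewed, at most 10 in all, crops included, and the job is handed in when it is done.

Besides the shell and the picture viewer there is one more tool, called after "Emit:" as name(argument=value, ...) on one line, values as JSON. servo_tool: Moves the arm, as the interface text tells. Its arguments: {"type":"object","properties":{"rows":{"type":"array","items":{"type":"array","items":{"type":"number"}}},"grip_force":{"type":"number"}},"required":["rows"]}

```bash
ls; mkdir -p pics
python3 - <<'E'
from cell import manip
import cv2
for n in ("top","scene"):
    im=manip.camera(n); cv2.imwrite(f"pics/{n}0.png",im[:,:,::-1]); i=manip.camera_info(n); print(n,i)
print(manip.camera_info("wrist")); s=manip.read_state(); print(s)
E
```

```text
pics
top {'fx': 442.35173580962197, 'fy': 442.35173580962197, 'cx': 280.1190353730399, 'cy': 204.40623426536, 'position': array([ 414.69763238,   40.50952036, 1176.81387116]), 'rotation': array([-3.00245902,  0.01093701, -1.57969709])}
scene {'fx': 474.8307430107387, 'fy': 474.8307430107387, 'cx': 288.1592434447075, 'cy': 211.1311110949561, 'position': array([ 980.37288316, -523.63601124, 1009.41880658]), 'rotation': array([-2.50540967,  0.0058215 ,  0.61540806])}
{'fx': 327.6130029191595, 'fy': 327.6130029191595, 'cx': 272.6202653553983, 'cy': 214.84084512418448, 'T_tool_cam': array([[ 7.16131241e-04, -9.69396560e-01, -2.45499077e-01,
         7.15131767e+01],
       [ 9.99999709e-01,  6.29729076e-04,  4.30444930e-04,
        -2.43886027e-01],
       [-2.62673927e-04, -2.45499314e-01,  9.69396729e-01,
        -2.11400166e+02],
       [ 0.00000000e+00,  0.00000000e+00,  0.00000000e+00,
         1.00000000e+00]])}
{'clock': 0.1, 'joints': array([-1.17459946e+00,  3.00438913e-01,  1.52150547e+00,  8.33966495e-06,
        1.32069426e+00, -6.65628605e-02]), 'qd': array([ 0.00018517, -0.00055858, -0.00076178, -0.00030896, -0.00072671,
       -0.00028962]), 'effort': array([ 2.16499975e-03, -5.32634532e+01, -3.53283226e+01,  7.09803100e-02,
        2.34612718e-02, -6.41365727e-05]), 'eef_pos': array([ 245.44666975, -491.90093248,  172.33598759]), 'eef_rot': array([-3.14054953e+00, -7.76322229e-05,  4.62757619e-01]), 'wrist_force': array([ 0.00951237,  0.45497949, -0.68613711]), 'moment': array([ 0.0202266 , -0.01771857,  0.02084117]), 'finger_force': 0.0, 'finger_gap': 94.09829874184129}
```

View pics/top0.png

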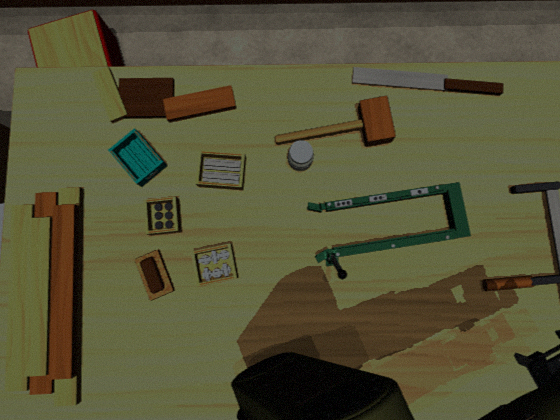

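View pics/scene0.png

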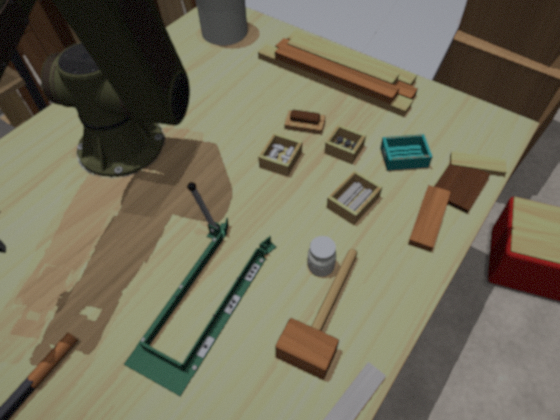

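The top view shows:
- **Fittings boxes:** plywood with runners at (221,170) is the longest. Hinges at (215,262) is the middle one. Knobs at (163,215) is the shortest.
- **Look-alike:** the turquoise box at (137,157) is excluded by its colour.
- **Lane:** green, mouth at about (318,230), with its axis pointing right. The bar leans outwards near (338,265).
- **Bystanders:** jar (300,155), mallet (376,120), sanding block (154,274).

```bash
cat > h.py <<'E'
import numpy as np,cv2
from scipy.spatial.transform import Rotation as Ro
from cell import manip
def shot(n):
    i=manip.camera_info(n)
    if n=="wrist":
        s=manip.read_state(); T=np.eye(4); T[:3,:3]=Ro.from_euler('xyz',s['eef_rot']).as_matrix(); T[:3,3]=s['eef_pos']
        T=T@i['T_tool_cam']; R,t=T[:3,:3],T[:3,3]
    else: R,t=Ro.from_euler('xyz',i['rotation']).as_matrix(),np.array(i['position'])
    return manip.camera(n),(i,R,t)
def rays(c,p):
    i,R,t=c; p=np.atleast_2d(p).astype(float)
    d=np.c_[(p[:,0]-i['cx'])/i['fx'],(p[:,1]-i['cy'])/i['fy'],np.ones(len(p))]@R.T
    return t,d
def onz(c,p,z):
    t,d=rays(c,p); return (t+d*((z-t[2])/d[:,2])[:,None])[:,:2]
def proj(c,X):
    i,R,t=c; q=(np.atleast_2d(X)-t)@R; return np.c_[q[:,0]/q[:,2]*i['fx']+i['cx'],q[:,1]/q[:,2]*i['fy']+i['cy']]
def tri(obs): # [(cam,px),...]
    A=np.zeros((3,3));b=np.zeros(3)
    for c,p in obs:
        t,d=rays(c,p); d=d[0]/np.linalg.norm(d[0]); M=np.eye(3)-np.outer(d,d); A+=M;b+=M@t
    return np.linalg.solve(A,b)
E
python3 - <<'E'
from h import *
im,c=shot("top")
np.set_printoptions(precision=1,suppress=True)
print(onz(c,[(221,170),(215,262),(163,215),(137,157)],46)); print(onz(c,[(300,155)],85),onz(c,[(376,120)],60),onz(c,[(154,274)],44))
print(onz(c,[(318,206),(320,255),(460,184),(467,236)],34))
E
```

```text
[[665.6 205.2]
 [427.2 218.1]
 [548.7 353.9]
 [703.  426.8]]
[[693.4  -0.3]] [[ 791.3 -201.2]] [[398.4 373.2]]
[[ 569.6  -47.1]
 [ 442.7  -49.6]
 [ 623.8 -419.1]
 [ 487.8 -428.2]]
```

Emit:
servo_tool(rows=[[0,0,-1.6,24,42,11,0],[0,0,-1.6,24,42,11,0],[0,0,-1.6,24,42,11,0],[0,0,-1.6,24,42,11,0],[0,0,-1.6,24,42,11,0],[0,0,-1.6,24,42,11,0],[0,0,-1.6,24,42,11,0],[0,0,-1.6,24,42,11,0],[0,0,-1.6,24,42,11,0],[0,0,-1.6,24,42,11,0],[0,0,0,0,0,0,0],[0,0,0,0,0,0,0]])

```text
clock: 1.65
eef_pos: [485.2, -72.4, 282.4]
eef_rot: [-3.141, 0.001, 0.184]
wrist_force: [0.2, -0.3, 0.5]
finger_gap: 94.3
finger_force: 0.0
```

Run:
```python
from h import *
import pickle
im,c=shot("wrist"); cv2.imwrite("pics/w1.png",im[:,:,::-1]); pickle.dump((im,c),open("w1.pkl","wb"))
```

Emit:
servo_tool(rows=[[0,0,0,5,50,-8,0],[0,0,0,5,50,-8,0],[0,0,0,5,50,-8,0],[0,0,0,5,50,-8,0],[0,0,0,5,50,-8,0],[0,0,0,5,50,-8,0],[0,0,0,5,25,-8,0],[0,0,0,0,0,0,0],[0,0,0,0,0,0,0]])

```text
clock: 2.82
eef_pos: [520.8, 251.5, 227.0]
eef_rot: [3.141, -0.0, 0.182]
wrist_force: [0.3, -0.0, -0.4]
finger_gap: 93.9
finger_force: 0.0
```

Run:
```python
from h import *
import pickle
im,c=shot("wrist"); cv2.imwrite("pics/w2.png",im[:,:,::-1]); pickle.dump((im,c),open("w2.pkl","wb"))
a=cv2.imread("pics/w1.png");b=cv2.imread("pics/w2.png")
cv2.imwrite("pics/w12.png",cv2.resize(np.vstack([a,b]),(400,600)))
t,ct=shot("top"); pickle.dump((t,ct),open("t1.pkl","wb"))
```

```text
(no output)
```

View pics/w2.png

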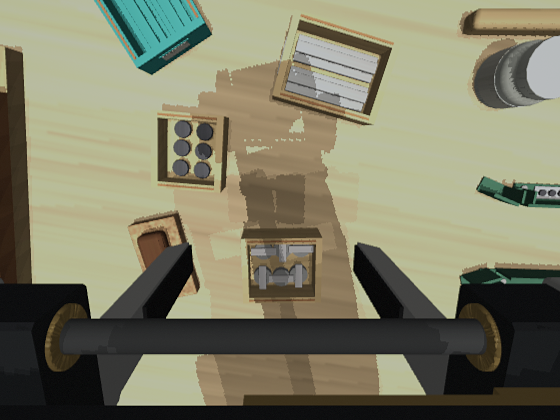

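View pics/w1.png

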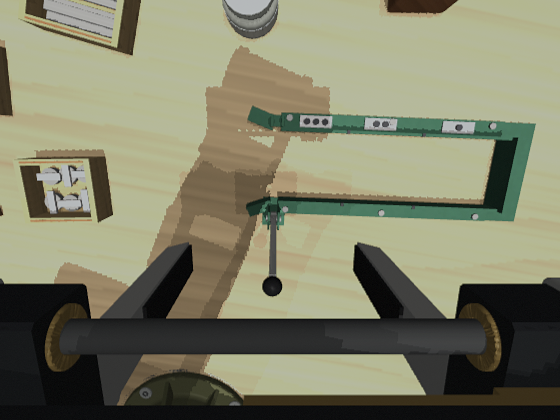

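Wrist view w2 shows long_box (runners) at (333,70), short_box (knobs) at (192,152), middle_box (hinges) at (282,265), and the turquoise look-alike at (152,25). Wrist view w1 shows the lane, with the mouth near (275,165), the end stop near (490,170), and the knob at (272,286). I'll check one enlarged crop for identity and corners.

Run:
```python
import cv2
b=cv2.imread("pics/w2.png")[10:305,100:400]
cv2.imwrite("pics/crop.png",cv2.resize(b,None,fx=2,fy=2,interpolation=cv2.INTER_CUBIC))
```

```text
(no output)
```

View pics/crop.png

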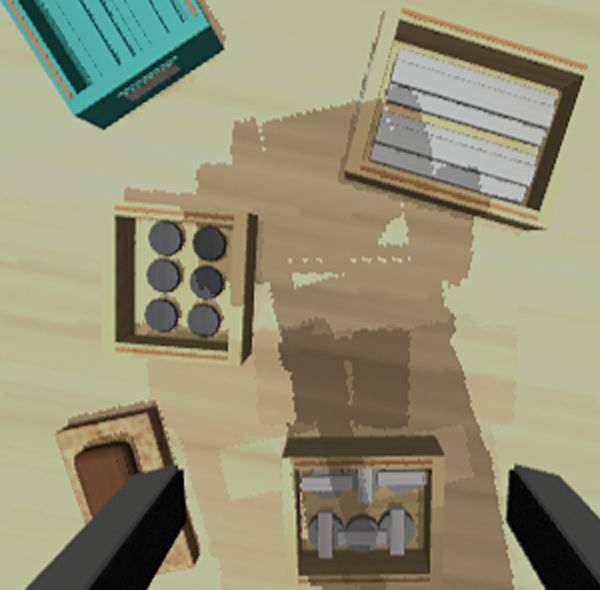

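Crop confirms: the plywood box with runners is long_box, the one with hinges is middle_box, and the one with knobs is short_box (its short side runs image-horizontal). Turquoise is excluded. Next I'll compute rim corners and lane features.

```bash
python3 - <<'E'
from h import *
import pickle
np.set_printoptions(precision=1,suppress=True)
im,c=pickle.load(open("w2.pkl","rb")); i1,c1=pickle.load(open("w1.pkl","rb")); ti,ct=pickle.load(open("t1.pkl","rb"))
B={'long':[(388,9),(585,69),(545,224),(346,172)],'mid':[(283,457),(443,457),(430,580),(294,582)],'short':[(115,207),(247,212),(240,362),(115,355)]}
for k,v in B.items():
    p=np.array(v)/2+[100,10]; w=onz(c,p,46); e=np.roll(w,-1,0)-w
    print(k,'cen',w.mean(0),'len',np.linalg.norm(e,axis=1),'ang',np.degrees(np.arctan2(e[:,1],e[:,0])),'\n',w)
# heights by two views: middle box's far-right rim corners seen in w1 (full): its rim
for nm,p2,p1 in [('midTR',(443/2+100,457/2+10),(93,158)),('midBR',(430/2+100,580/2+10),(92,220)),('longBR',(545/2+100,224/2+10),(128,53))]:
    print(nm,tri([(c,p2),(c1,p1)]))
# lane: rail masks
hsv=cv2.cvtColor(i1,cv2.COLOR_RGB2HSV); m=cv2.inRange(hsv,(65,80,30),(95,255,255)); cv2.imwrite("pics/m.png",m)
cs,_=cv2.findContours(m,cv2.RETR_EXTERNAL,cv2.CHAIN_APPROX_NONE)
for q in cs:
    if cv2.contourArea(q)>150: print(cv2.contourArea(q),cv2.boundingRect(q))
for x in (300,340,380,420,460,480): 
    col=m[:,x]; d=np.flatnonzero(np.diff(col.astype(int))); print(x,d, i1[120:140:2,x].tolist() if x==340 else '')
# rivet plates bright white on +y flange
E
python3 - <<'E'
import cv2
b=cv2.imread("pics/w1.png")[90:300,235:545]
cv2.imwrite("pics/crop2.png",cv2.resize(b,None,fx=2.5,fy=2.5,interpolation=cv2.INTER_CUBIC))
E
```

```text
long cen [668.3 210.5] len [111.9  83.  118.2  85.4] ang [-94.7 179.5  86.6  -4.8] 
 [[714.9 264.4]
 [705.8 152.8]
 [622.8 153.4]
 [629.8 271.4]]
mid cen [422.7 222.2] len [100.7  85.7  90.   87.1] ang [ -79.5 -173.2  101.4   13.9] 
 [[456.  279.5]
 [474.3 180.5]
 [389.2 170.3]
 [371.5 258.5]]
short cen [549.4 356.5] len [75.6 87.5 75.6 86. ] ang [ -81.6 -174.4   97.2    5.6] 
 [[587.1 398.1]
 [598.1 323.4]
 [511.  314.8]
 [501.5 389.8]]
midTR [473.5 178.3  36.8]
midBR [389.1 170.2  45.6]
longBR [622.1 146.9  22.1]
7444.5 (247, 107, 288, 123)
300 [127 130 197 199 200 212] 
340 [114 132 199 200 201 204 205 214] [[77, 125, 100], [78, 125, 101], [78, 126, 101], [61, 99, 80], [49, 81, 65], [70, 113, 90], [70, 120, 96], [185, 180, 142], [182, 186, 155], [182, 186, 153]]
380 [116 117 130 133 201 209] 
420 [118 135 202 204 205 217] 
460 [119 120 133 137 204 219] 
480 [120 137 204 206 207 219]
```

View pics/crop2.png

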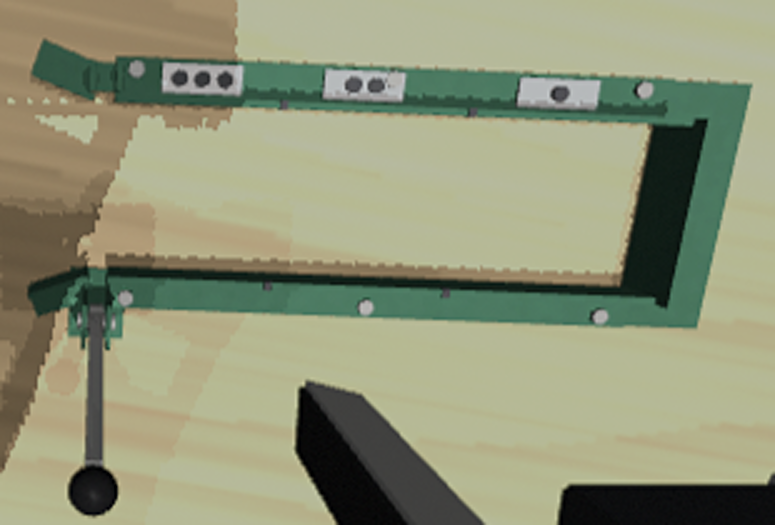

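Run:
```python
from h import *
import pickle
np.set_printoptions(precision=2,suppress=True)
i1,c1=pickle.load(open("w1.pkl","rb")); ti,ct=pickle.load(open("t1.pkl","rb"))
xs=[300,340,380,420,460,480]
a=onz(c1,list(zip(xs,[197.5,199.5,201.5,202.7,204.3,205])),0); b=onz(c1,list(zip(xs,[130.5,132.5,133.5,135.5,137,137.5])),15)
def fit(p):
    v=cv2.fitLine(p.astype(np.float32),cv2.DIST_L2,0,.01,.01).ravel(); d=v[:2]*(-1 if v[1]>0 else 1); return d,v[2:]
da,pa=fit(a);db,pb=fit(b)
u=(da+db);u/=np.linalg.norm(u); n=np.array([-u[1],u[0]])
print('dirs',np.degrees(np.arctan2(da[1],da[0])),np.degrees(np.arctan2(db[1],db[0])),'gap',(pb-pa)@n)
e=onz(c1,[(495,140),(483,204.8)],0); print('end x',e@u,e@n)
m=onz(c1,[(277.8,90+268/2.5)],34); print('rail start -y',m@u, 'L',(e@u).mean()-m@u)
m2=onz(c1,[(235+117/2.5,90+57/2.5)],0); print('flange start +y',m2@u,m2@n)
yc=((pa+pb)/2)@n; E=(e@u).mean(); o=u*(E-317)+n*yc; print('origin',o,'u ang',np.degrees(np.arctan2(u[1],u[0])))
print('rails from top', [((x-o)@u,(x-o)@n) for x in onz(ct,[(318,206),(320,255),(460,184),(467,236)],34)])
# end stop top edge height check w1 vs expectation
print('proj rim pts w1',proj(c1,[list(o+u*s+n*y)+[z] for s,y,z in [(0,-48.5,34),(317,-48.5,44),(317,48.5,44),(0,48.5,34),(-5.5,-76,30)]]))
print('knob w1 px',(235+93/2.5,90+490/2.5))
gray=cv2.cvtColor(ti,cv2.COLOR_RGB2GRAY); sub=gray[250:285,325:360]; ys,xs_=np.nonzero(sub<30); print('knob top px?',xs_.mean()+325,ys.mean()+250,len(ys))
```

```text
dirs -81.804276 -81.57464 gap 100.12492
end x [465.85 467.5 ] [542.24 444.71]
rail start -y [149.74] L [316.94]
flange start +y [150.92] [567.98]
origin [510.72 -76.66] u ang -81.68946
rails from top [(np.float64(-20.775097863048487), np.float64(62.5716420751202)), (np.float64(-36.65053150303983), np.float64(-63.3468926900369)), (np.float64(355.1951652640107), np.float64(62.40443451773669)), (np.float64(344.5230828202508), np.float64(-73.46924430563139))]
proj rim pts w1 [[277.61 200.62]
 [501.97 210.79]
 [517.31 140.43]
 [280.71 130.75]
 [273.   218.3 ]]
knob w1 px (272.2, 286.0)
knob top px? 335.94797687861274 265.4450867052023 173
```

Emit:
servo_tool(rows=[[0,0,-2.4,25,3,-15,0.64],[0,0,-2.4,25,3,-15,0.64],[0,0,-2.4,25,3,-15,0.64],[0,0,-2.4,25,3,-15,0.64],[0,0,-2.4,25,3,-15,0.64],[0,0,-2.4,26,1,-15,0.64],[0,0,0,0,0,0,0.64],[0,0,0,0,0,0,0.64]])

```text
clock: 3.92
eef_pos: [671.5, 268.3, 137.7]
eef_rot: [-3.141, -0.001, -0.068]
wrist_force: [-0.2, -0.2, 0.6]
finger_gap: 33.8
finger_force: 0.0
```

Run:
```python
from h import *
import pickle
im,c=shot("wrist"); cv2.imwrite("pics/w3.png",im[:,:,::-1]); pickle.dump((im,c),open("w3.pkl","wb"))
```

```text
(no output)
```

View pics/w3.png

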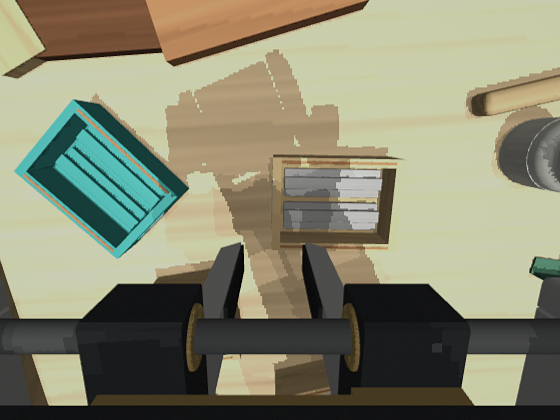

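w3 shows the long box rim with corners near (273,158), (400,161), (389,244) and (273,247). The finger pair straddles its left wall.

```bash
python3 - <<'E'
from h import *
import pickle
np.set_printoptions(precision=1,suppress=True)
i2,c2=pickle.load(open("w2.pkl","rb")); i3,c3=pickle.load(open("w3.pkl","rb"))
p3=[(273,158),(399,161.5),(389,244),(273,246.5)]; p2=np.array([(388,9),(585,69),(545,224),(346,172)])/2+[100,10]
for a,b in zip(p2,p3): print(tri([(c2,a),(c3,b)]))
w=onz(c3,p3,46); e=np.roll(w,-1,0)-w; print(w,np.linalg.norm(e,axis=1),np.degrees(np.arctan2(e[:,1],e[:,0])),w.mean(0))
E
python3 - <<'E'
import cv2
b=cv2.imread("pics/w3.png")[140:260,255:415]
cv2.imwrite("pics/crop3.png",cv2.resize(b,None,fx=5,fy=5,interpolation=cv2.INTER_NEAREST))
E
```

```text
[718.7 264.7  34. ]
[707.9 149.7  40.6]
[623.8 150.8  31.2]
[630.8 271.3  36.2]
[[719.6 265.1]
 [708.7 150.1]
 [629.3 157.7]
 [634.3 270.8]] [115.5  79.8 113.3  85.5] [-95.4 174.6  87.5  -3.8] [673.  210.9]
```

View pics/crop3.png

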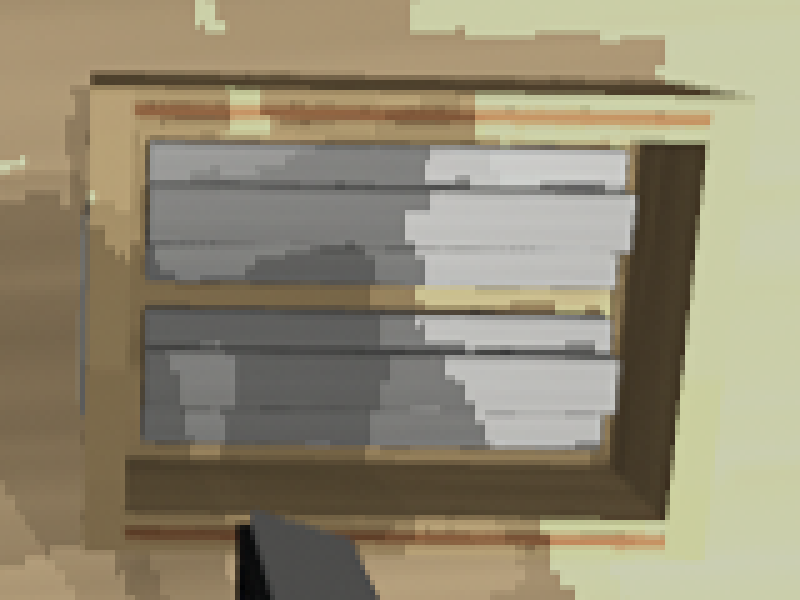

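Run:
```python
from h import *
import pickle
np.set_printoptions(precision=1,suppress=True)
i2,c2=pickle.load(open("w2.pkl","rb")); i3,c3=pickle.load(open("w3.pkl","rb"))
p3=[(273,157.5),(403.5,159.5),(396,250),(272,249.8)]; p2=np.array([(388,7),(588,69),(549,228),(346,175)])/2+[100,10]
for a,b in zip(p2,p3): print(tri([(c2,a),(c3,b)]))
w=onz(c3,p3,46); e=np.roll(w,-1,0)-w; print(w,np.linalg.norm(e,axis=1),np.degrees(np.arctan2(e[:,1],e[:,0])),w.mean(0))
B={'mid':[(281,455),(446,455),(434,584),(290,584)],'short':[(111,204),(249,209),(243,364),(113,359)]}
for k,v in B.items():
    p=np.array(v)/2+[100,10]; w=onz(c2,p,46); e=np.roll(w,-1,0)-w
    print(k,'cen',w.mean(0),'len',np.linalg.norm(e,axis=1),'ang',np.degrees(np.arctan2(e[:,1],e[:,0])))
```

```text
[719.3 264.8  35.3]
[709.  146.4  39.3]
[621.4 149.6  42.9]
[628.8 271.7  40.2]
[[720.1 265.1]
 [710.3 146. ]
 [622.6 150.7]
 [630.9 272. ]] [119.5  87.8 121.6  89.4] [-94.7 177.   86.1  -4.5] [671.  208.5]
mid cen [422.3 222. ] len [103.8  89.8  95.4  89.8] ang [ -79.5 -172.4  100.5   12.9]
short cen [549.3 356.6] len [78.9 90.3 78.7 90. ] ang [ -81.5 -173.9   98.2    6.2]
```

Emit:
servo_tool(rows=[[0,0,0,3.5,-3,-25,0.64],[0,0,0,0,0,-25,0.64],[0,0,0,0,0,-25,0.64],[0,0,0,0,0,-20,0.64],[0,0,0,0,0,-14,0.64],[0,0,0,0,0,0,0.64],[0,0,0,0,0,0,0.95],[0,0,0,0,0,0,0.95],[0,0,0,0,0,0,0.95],[0,0,0,0,0,0,0.95]], grip_force=25)

```text
clock: 5.22
eef_pos: [675.1, 265.9, 28.0]
eef_rot: [-3.141, -0.0, -0.068]
wrist_force: [0.0, -0.4, -0.7]
finger_gap: 4.8
finger_force: 0.0
```

Run:
```python
from h import *
im,c=shot("wrist"); sc,_=shot("scene")
a=im[120:330,200:420][:,:,::-1]; b=sc[150:250,290:430][:,:,::-1]
a=cv2.resize(a,(400,400)); b=cv2.resize(b,(400,400),interpolation=cv2.INTER_CUBIC)
cv2.imwrite("pics/c4.png",np.hstack([a,b]))
```

```text
(no output)
```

View pics/c4.png

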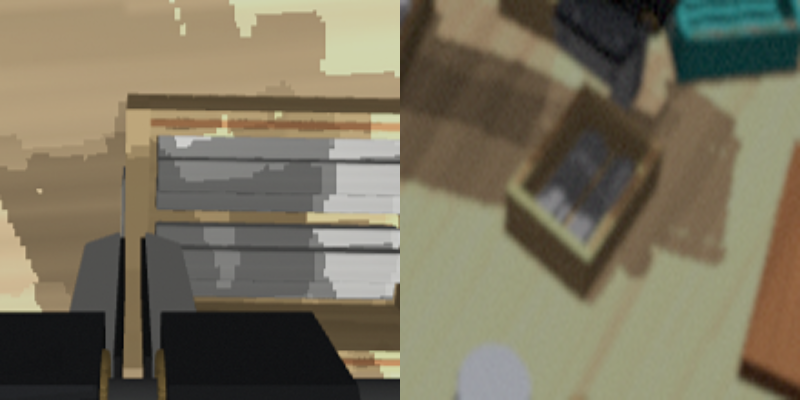

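The wall stands between the fingers, so I'll close further and read the force.

Emit:
servo_tool(rows=[[0,0,0,0,0,0,1],[0,0,0,0,0,0,1],[0,0,0,0,0,0,1]], grip_force=25)

```text
clock: 5.7
eef_pos: [675.0, 265.9, 27.8]
eef_rot: [3.142, -0.0, -0.068]
wrist_force: [0.8, -0.8, -0.2]
finger_gap: 0.6
finger_force: 0.0
```

The gap reads 0.6 with no force, yet the wall sits between the tips. In w3 the tip gap measures about 40 mm against a reading of 33.8, so the tips are probably recessed from the pads and the wall is caged between them. A short test drag will show whether it follows.

Emit:
servo_tool(rows=[[0,0,0,-5,-5,0,1],[0,0,0,-10,-10,0,1],[0,0,0,-10,-10,0,1]])

```text
clock: 6.08
eef_pos: [649.4, 240.3, 27.8]
eef_rot: [3.142, 0.0, -0.068]
wrist_force: [0.7, 0.3, -0.5]
finger_gap: 0.6
finger_force: 0.0
```

Run:
```python
from h import *
s=manip.read_state(); print(s['wrist_force'],s['moment'],s['eef_pos'])
im,c=shot("top"); t0=cv2.imread("pics/top0.png")[:,:,::-1]
d=cv2.absdiff(im,t0).max(2)[130:220,180:270]; print((d>40).sum())
# correlate box template (runners)
T=t0[150:190,197:247]; r=cv2.matchTemplate(im[110:260,150:330],T,cv2.TM_CCOEFF_NORMED); print(cv2.minMaxLoc(r),'orig at',(47,40))
iw,c=shot("wrist"); cv2.imwrite("pics/w5.png",iw[:,:,::-1])
```

```text
[ 0.72699714  0.29557986 -0.48449897] [ 0.05736319 -0.02782558  0.00023887] [649.44054434 240.27056704  27.76493177]
4254
(-0.18015272915363312, 0.2808074951171875, (117, 108), (90, 43)) orig at (47, 40)
```

```bash
cat >> h.py <<'E'
def pose():
    s=manip.read_state(); return s['eef_pos'].round(1),s['eef_rot'].round(3)
E
python3 - <<'E'
from h import *
import pickle
i3,c3=pickle.load(open("w3.pkl","rb")); 
i5,c5=shot("wrist")
for im,c in((i3,c3),(i5,c5)):
    h=cv2.cvtColor(im,cv2.COLOR_RGB2HSV); m=cv2.inRange(h,(0,0,60),(180,22,255)); m[260:]=0; m[:,:180]=0; m[:,480:]=0
    n,l,st,ce=cv2.connectedComponentsWithStats(m)
    for k in range(1,n):
        if st[k,4]>100: print(st[k],ce[k].round(),onz(c,ce[k],22).round(0))
    print('--')
for r in (200,240,250,260): print(r,[tuple(i5[r,x]) for x in range(240,320,4)])
E
```

```text
[ 284  168   98   30 2617] [332. 182.] [[690. 208.]]
[ 283  202   96   28 2467] [330. 215.] [[656. 210.]]
[216 243  25  17 283] [229. 252.] [[622. 318.]]
[305 243  25  17 284] [316. 252.] [[616. 226.]]
--
[ 246  156  147   44 5927] [318. 177.] [[690. 207.]]
[ 246  205  142   55 5937] [311. 228.] [[655. 213.]]
--
200 [(np.uint8(66), np.uint8(56), np.uint8(39)), (np.uint8(158), np.uint8(137), np.uint8(99)), (np.uint8(157), np.uint8(136), np.uint8(97)), (np.uint8(157), np.uint8(137), np.uint8(98)), (np.uint8(158), np.uint8(137), np.uint8(99)), (np.uint8(160), np.uint8(139), np.uint8(100)), (np.uint8(123), np.uint8(105), np.uint8(74)), (np.uint8(123), np.uint8(106), np.uint8(75)), (np.uint8(123), np.uint8(105), np.uint8(74)), (np.uint8(122), np.uint8(105), np.uint8(73)), (np.uint8(122), np.uint8(105), np.uint8(74)), (np.uint8(122), np.uint8(104), np.uint8(74)), (np.uint8(121), np.uint8(103), np.uint8(72)), (np.uint8(153), np.uint8(131), np.uint8(95)), (np.uint8(153), np.uint8(132), np.uint8(95)), (np.uint8(154), np.uint8(133), np.uint8(96)), (np.uint8(153), np.uint8(132), np.uint8(94)), 
[... 2100 characters left out ...]
.uint8(78), np.uint8(77), np.uint8(76)), (np.uint8(77), np.uint8(78), np.uint8(76)), (np.uint8(77), np.uint8(77), np.uint8(75)), (np.uint8(81), np.uint8(81), np.uint8(79)), (np.uint8(50), np.uint8(44), np.uint8(32)), (np.uint8(44), np.uint8(45), np.uint8(44)), (np.uint8(78), np.uint8(77), np.uint8(76)), (np.uint8(78), np.uint8(78), np.uint8(76)), (np.uint8(78), np.uint8(77), np.uint8(76)), (np.uint8(78), np.uint8(78), np.uint8(76)), (np.uint8(79), np.uint8(78), np.uint8(77)), (np.uint8(82), np.uint8(70), np.uint8(49)), (np.uint8(81), np.uint8(69), np.uint8(48)), (np.uint8(82), np.uint8(69), np.uint8(49)), (np.uint8(81), np.uint8(69), np.uint8(48)), (np.uint8(80), np.uint8(67), np.uint8(47))]
```

The box stayed still: its runners are at (690,208) both before and after. So the tips passed over it. I'll use the last picture to see why.

Run:
```python
from h import *
import pickle
w5=cv2.imread("pics/w5.png"); sc,cs=shot("scene"); pickle.dump((sc,cs),open("s5.pkl","wb")); sc=sc[:,:,::-1]
print(proj(cs,[[649,240,28],[671,209,46]]))
a=cv2.resize(w5[130:350,200:420],(400,400),interpolation=cv2.INTER_CUBIC)
a2=cv2.resize(w5,(400,300))[:200]
b=cv2.resize(sc[140:240,300:400],(400,400),interpolation=cv2.INTER_CUBIC)
cv2.imwrite("pics/c5.png",np.vstack([np.hstack([a,b]),np.hstack([a2,np.zeros_like(a2)])]))
```

```text
[[353.81115527 183.91917732]
 [355.76614452 190.7431046 ]]
```

View pics/c5.png

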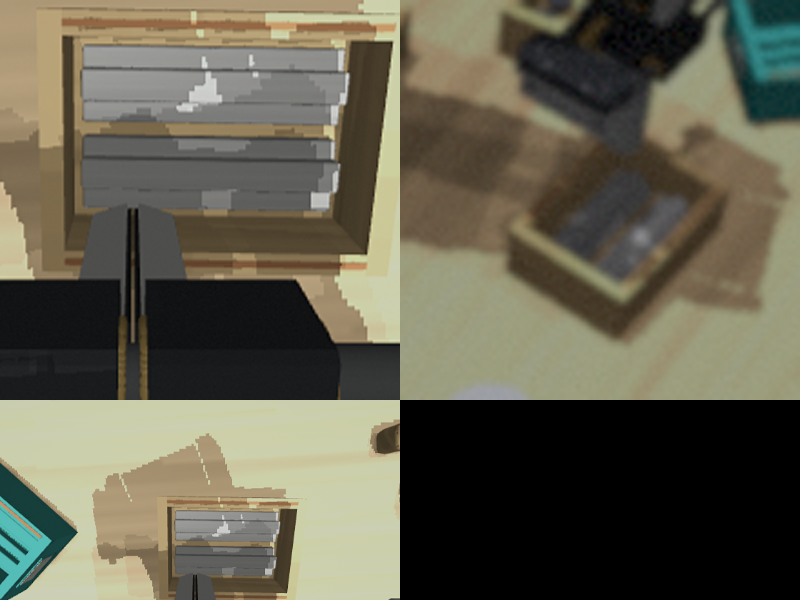

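The last picture explains it. The fingertips project about 7 px too high in the scene view, at (356,177) against the expected (354,184). The wrist view also puts the tip edges about 28 mm short of the stated TCP. So the real tips sit 20–28 mm above the reported TCP and cleared the 46 mm rim. I'll return to the wall and descend further, watching the force.

Emit:
servo_tool(rows=[[0,0,0,0,0,20,0.8],[0,0,0,13,13,10,0.64],[0,0,0,13,12,0,0.64],[0,0,0,0,0,0,0.64],[0,0,0,0,0,-20,0.64],[0,0,0,0,0,-14,0.64],[0,0,0,0,0,-6,0.64],[0,0,0,0,0,-4,0.64],[0,0,0,0,0,-3,0.64],[0,0,0,0,0,0,0.64]])

```text
clock: 7.52
eef_pos: [676.1, 265.9, 10.9]
eef_rot: [-3.142, -0.0, -0.068]
wrist_force: [-0.3, 0.4, 0.6]
finger_gap: 33.7
finger_force: 0.0
```

Emit:
servo_tool(rows=[[0,0,0,0,0,-4,0.64],[0,0,0,0,0,-3,0.64],[0,0,0,0,0,0,0.95],[0,0,0,0,0,0,0.95],[0,0,0,0,0,0,0.95],[0,0,0,0,0,0,0.95]])

```text
clock: 8.28
eef_pos: [676.1, 265.7, 4.0]
eef_rot: [3.141, -0.0, -0.068]
wrist_force: [0.0, -1.4, 0.4]
finger_gap: 7.6
finger_force: 25.0
```

Gripped: 7.6 mm, 25 N. Now I'll drag it to staging, in line with the lane.

Emit:
servo_tool(rows=[[0,0,0.6,-9,-8,0,0.95],[0,0,1.2,-18,-17,0,0.95],[0,0,1.3,-20,-19,0,0.95],[0,0,1.3,-20,-19,0,0.95],[0,0,1.3,-20,-19,0,0.95],[0,0,1.3,-20,-19,0,0.95],[0,0,1.3,-20,-19,0,0.95],[0,0,1.3,-20,-19,0,0.95],[0,0,1.3,-20,-19,0,0.95],[0,0,0.8,-15,-12,0,0.95],[0,0,0.5,-8,-7,0,0.95],[0,0,0,0,0,0,0.95],[0,0,0,0,0,0,0.95]])

```text
clock: 9.9
eef_pos: [486.3, 88.9, 3.9]
eef_rot: [3.141, 0.0, 0.145]
wrist_force: [-1.8, -2.7, 1.9]
finger_gap: 7.6
finger_force: 25.0
```

```bash
cat >> h.py <<'E'
O=np.array([510.72,-76.66]);U=np.array([np.cos(np.radians(-81.69)),np.sin(np.radians(-81.69))]);N=np.array([-U[1],U[0]])
def lane(p): p=np.atleast_2d(p)[:,:2]-O; return np.c_[p@U,p@N].round(1)
def wld(s,y): return (O+s*U+y*N).round(1)
E
python3 - <<'E'
from h import *
import pickle
p,r=pose(); print(p,np.degrees(r[2]),lane(p))
im,c=shot("wrist"); pickle.dump((im,c),open("w6.pkl","wb"))
# bench/box edges: scan steel centroid in box
h=cv2.cvtColor(im,cv2.COLOR_RGB2HSV); m=cv2.inRange(h,(0,0,60),(180,22,255)); m[255:]=0; m[:,:250]=0; m[:,430:]=0
n,l,st,ce=cv2.connectedComponentsWithStats(m)
for k in range(1,n):
    if st[k,4]>300: print(st[k],lane(onz(c,ce[k],22)))
    
for k in (1,):
  q=np.column_stack(np.nonzero(m)[::-1]).astype(np.float32); w=lane(onz(c,q,22)); print(cv2.minAreaRect(w.astype(np.float32)))
E
```

```text
[486.3  88.9   3.9] 8.307888029396937 [[-167.4   -0.2]]
[ 286  201  144   42 5828] [[-115.6   18. ]]
[282 243 148  12 819] [[-119.8   -1.4]]
((-125.69999694824219, 13.899999618530273), (34.0, 112.39999389648438), 90.0)
```

Emit:
servo_tool(rows=[[0,0,0,1.5,-10,0,0.95],[0,0,0,1.5,-10,0,0.95],[0,0,0,1.5,-10,0,0.95],[0,0,0,1.5,-10,0,0.95],[0,0,0,1.5,-10,0,0.95],[0,0,0,1.5,-10,0,0.95],[0,0,0,1.5,-10,0,0.95],[0,0,0,1.5,-10,0,0.95]])

```text
clock: 10.95
eef_pos: [498.1, 8.2, 3.9]
eef_rot: [-3.142, -0.0, 0.145]
wrist_force: [-0.9, 4.2, 2.9]
finger_gap: 7.6
finger_force: 25.0
```

Emit:
servo_tool(rows=[[0,0,0,2.2,-15,0,0.95],[0,0,0,2.9,-20,0,0.95],[0,0,0,2.9,-20,0,0.95],[0,0,0,2.9,-20,0,0.95],[0,0,0,2.9,-20,0,0.95],[0,0,0,2.9,-20,0,0.95],[0,0,0,2.9,-20,0,0.95],[0,0,0,2.9,-20,0,0.95],[0,0,0,2.9,-20,0,0.95],[0,0,0,2.9,-20,0,0.95],[0,0,0,2.9,-20,0,0.95],[0,0,0,2.9,-20,0,0.95],[0,0,0,2.9,-20,0,0.95],[0,0,0,2.2,-15,0,0.95],[0,0,0,1.5,-10,0,0.95]])

```text
clock: 12.82
eef_pos: [538.7, -272.2, 3.9]
eef_rot: [-3.141, 0.0, 0.145]
wrist_force: [-1.4, 6.0, 5.6]
finger_gap: 7.5
finger_force: 25.0
```

Emit:
servo_tool(rows=[[0,0,0,0.4,-3,0,0.95],[0,0,0,0.4,-3,0,0.95],[0,0,0,0,0,0,0.95]])

```text
clock: 13.2
eef_pos: [538.7, -273.8, 3.8]
eef_rot: [-3.135, 0.003, 0.146]
wrist_force: [-7.6, 28.3, 16.5]
finger_gap: 7.8
finger_force: 25.0
```

Contact with the end stop at the expected place. I'll ease back, release, lift, and return to above the middle box.

Emit:
servo_tool(rows=[[0,0,0,-0.4,3,0,0.95],[0,0,0,0,0,0,0.75],[0,0,0,0,0,0,0.7],[0,0,0,0,0,10,0.7],[0,0,0,0,0,30,0.7],[0,0,0,-5,40,30,0.7],[0,0,0,-12,55,30,0.7],[0,0,0,-15,55,0,0.7],[0,0,0,-15,55,0,0.7],[0,0,0,-15,55,0,0.7],[0,0,0,-15,55,0,0.7],[0,0,0,-15,55,0,0.7],[0,0,0,-15,55,0,0.7],[0,0,0,-12,55,0,0.7],[0,0,0.4,-10,40,0,0.7],[0,0,0.5,-7,22,0,0.7],[0,0,0.6,-3,10,0,0.7],[0,0,0,0,0,0,0.7],[0,0,0,0,0,0,0.7]])

```text
clock: 15.58
eef_pos: [400.7, 276.0, 103.4]
eef_rot: [3.142, -0.0, 0.17]
wrist_force: [0.0, -0.1, 1.5]
finger_gap: 28.3
finger_force: 0.0
```

Run:
```python
from h import *
import pickle
np.set_printoptions(precision=1,suppress=True)
print(pose())
im,c=shot("wrist"); cv2.imwrite("pics/w7.png",im[:,:,::-1]); pickle.dump((im,c),open("w7.pkl","wb"))
i2,c2=pickle.load(open("w2.pkl","rb"))
v=np.array([(57,432),(155,402),(200,565),(150,575),(281,455),(290,584)])/2+[100,10]; print(onz(c2,v,44))
# top view: long box home?
t,ct=shot("top"); pickle.dump((t,ct),open("t7.pkl","wb"))
h=cv2.cvtColor(t,cv2.COLOR_RGB2HSV); m=cv2.inRange(h,(0,0,100),(180,30,255))
q=proj(ct,[list(wld(256,0))+[22]])[0].astype(int); print(q); x0,y0=q[0]-30,q[1]-22; sub=m[y0:y0+44,x0:x0+60]
ys,xs=np.nonzero(sub); w=lane(onz(ct,np.c_[xs+x0,ys+y0],22)); print(len(w),np.percentile(w,[2,50,98],axis=0))
# current image of mid box: edges along scan lines (gray) through predicted rows
print(proj(c,[[413.7,268.7,46],[422.3,222,46],[459,281,46],[369,265,46]]))
g=cv2.cvtColor(im,cv2.COLOR_RGB2GRAY)
for r in (170,190,210): print(r,g[r,220:440:3].tolist())
```

```text
(array([400.7, 276. , 103.4]), array([ 3.1, -0. ,  0.2]))
[[445.8 421.4]
 [476.2 363.2]
 [371.3 321.6]
 [358.  353.3]
 [456.4 281.1]
 [368.4 260.9]]
[425 213]
605 [[211.8 -31.4]
 [253.    3.1]
 [298.5  60.8]]
[[284.1 205.4]
 [340.7 204.8]
 [279.2 148.8]
 [279.2 255.4]]
170 [147, 194, 148, 147, 147, 147, 146, 145, 144, 143, 143, 142, 142, 141, 116, 138, 136, 135, 109, 107, 170, 168, 168, 161, 167, 168, 78, 154, 152, 152, 152, 152, 151, 165, 140, 49, 152, 155, 171, 170, 165, 141, 144, 127, 66, 127, 115, 123, 115, 149, 153, 108, 107, 115, 112, 59, 60, 65, 89, 206, 206, 206, 202, 203, 202, 203, 203, 203, 203, 204, 203, 204, 204, 204]
190 [184, 184, 183, 183, 172, 109, 108, 108, 108, 109, 108, 109, 108, 109, 109, 109, 109, 109, 109, 116, 138, 118, 130, 144, 146, 144, 137, 134, 134, 137, 97, 98, 97, 112, 112, 112, 112, 96, 120, 117, 162, 116, 142, 141, 141, 141, 140, 138, 192, 199, 198, 198, 184, 81, 61, 59, 62, 61, 207, 206, 206, 201, 200, 201, 202, 203, 204, 205, 206, 206, 206, 206, 206, 206]
210 [184, 184, 184, 183, 183, 183, 183, 171, 109, 109, 109, 110, 109, 110, 109, 109, 108, 107, 107, 99, 118, 119, 119, 123, 124, 89, 83, 85, 151, 123, 126, 87, 105, 105, 108, 65, 58, 89, 92, 89, 85, 139, 59, 97, 125, 67, 156, 157, 161, 124, 151, 198, 186, 56, 58, 59, 64, 55, 206, 206, 206, 207, 207, 207, 207, 207, 207, 207, 206, 207, 206, 207, 206, 207]
```

Emit:
servo_tool(rows=[[0,0,0.6,13,-6.5,-20,0.7],[0,0,0,0,0,-25,0.7],[0,0,0,0,0,-25,0.7],[0,0,0,0,0,-14,0.7],[0,0,0,0,0,-8,0.7],[0,0,0,0,0,-7,0.7],[0,0,0,0,0,0,0.7],[0,0,0,0,0,0,0.95],[0,0,0,0,0,0,0.95],[0,0,0,0,0,0,0.95]])

```text
clock: 16.92
eef_pos: [413.6, 270.3, 4.6]
eef_rot: [-3.142, -0.001, 0.182]
wrist_force: [-0.0, -1.6, 3.1]
finger_gap: 8.0
finger_force: 25.0
```

Emit:
servo_tool(rows=[[0,0,-0.2,4,-10,0,0.95],[0,0,-0.2,8,-21,0,0.95],[0,0,-0.2,8,-21,0,0.95],[0,0,-0.3,8,-21,0,0.95],[0,0,-0.3,8,-21,0,0.95],[0,0,-0.2,8,-21,0,0.95],[0,0,-0.2,8,-21,0,0.95],[0,0,-0.2,8,-21,0,0.95],[0,0,-0.2,8,-21,0,0.95],[0,0,-0.1,5,-13,0,0.95],[0,0,0,2.4,-7.5,0,0.95],[0,0,0,1.5,-10,0,0.95],[0,0,0,1.5,-10,0,0.95],[0,0,0,1.5,-10,0,0.95],[0,0,0,1.5,-10,0,0.95],[0,0,0,1.5,-10,0,0.95],[0,0,0,1.5,-10,0,0.95]])

```text
clock: 19.05
eef_pos: [498.0, 11.4, 4.6]
eef_rot: [-3.141, -0.001, 0.145]
wrist_force: [-1.1, 3.4, 6.0]
finger_gap: 7.4
finger_force: 25.0
```

Emit:
servo_tool(rows=[[0,0,0,1.5,-10,0,0.95],[0,0,0,2.2,-15,0,0.95],[0,0,0,2.9,-20,0,0.95],[0,0,0,2.9,-20,0,0.95],[0,0,0,2.9,-20,0,0.95],[0,0,0,2.9,-20,0,0.95],[0,0,0,2.9,-20,0,0.95],[0,0,0,2.9,-20,0,0.95],[0,0,0,2.2,-15,0,0.95],[0,0,0,1.5,-10,0,0.95],[0,0,0,0.9,-6,0,0.95],[0,0,0,0.4,-3,0,0.95],[0,0,0,0.4,-3,0,0.95],[0,0,0,0,0,0,0.95]])

```text
clock: 20.8
eef_pos: [524.3, -170.6, 4.6]
eef_rot: [3.142, -0.0, 0.145]
wrist_force: [0.2, 0.8, 4.7]
finger_gap: 7.8
finger_force: 25.0
```

Emit:
servo_tool(rows=[[0,0,0,0.3,-2,0,0.95],[0,0,0,0.3,-2,0,0.95],[0,0,0,0.3,-2,0,0.95],[0,0,0,0,0,0,0.95]])

```text
clock: 21.3
eef_pos: [524.4, -171.9, 4.4]
eef_rot: [-3.134, 0.002, 0.145]
wrist_force: [-3.9, 34.7, 17.9]
finger_gap: 7.7
finger_force: 25.0
```

Emit:
servo_tool(rows=[[0,0,0,-0.4,3,0,0.95],[0,0,0,0,0,0,0.75],[0,0,0,0,0,0,0.7],[0,0,0,0,0,10,0.7],[0,0,0,0,0,30,0.7],[0,0,0,1,35,30,0.7],[0,0,0,2,55,30,0.7],[0,0,0,2,58,0,0.7],[0,0,0,2,58,0,0.7],[0,0,0,2,58,0,0.7],[0,0,0,2,58,0,0.7],[0,0,0,2,58,0,0.7],[0,0,0,2,58,0,0.7],[0,0,0,2,55,0,0.7],[0,0,0,2,40,0,0.7],[0,0,-0.5,2,20,0,0.7],[0,0,-0.5,0,10,0,0.7],[0,0,0,0,0,0,0.7],[0,0,0,0,0,0,0.7]])

```text
clock: 23.68
eef_pos: [546.0, 388.7, 104.4]
eef_rot: [3.142, -0.0, 0.127]
wrist_force: [0.0, -0.5, 0.2]
finger_gap: 28.5
finger_force: 0.0
```

Run:
```python
from h import *
import pickle
np.set_printoptions(precision=1,suppress=True)
print(pose())
im,c=shot("wrist"); cv2.imwrite("pics/w8.png",im[:,:,::-1]); pickle.dump((im,c),open("w8.pkl","wb"))
# line segments near box
g=cv2.cvtColor(im,cv2.COLOR_RGB2GRAY)
q=proj(c,[[549.3,356.6,46],[544.5,394.3,46],[590,399,46],[500,387,46]]); print(q)
L=cv2.createLineSegmentDetector().detect(g)[0][:,0]
x0,y0=q[0]
for a in L:
    n=np.hypot(a[2]-a[0],a[3]-a[1])
    if n>28 and abs((a[0]+a[2])/2-x0)<80 and abs((a[1]+a[3])/2-y0)<75 and max(a[1],a[3])<262:
        w=onz(c,a.reshape(2,2),46); d=w[1]-w[0]; print(a,w.ravel(),'len %.0f ang %.1f'%(np.hypot(*d),np.degrees(np.arctan2(d[1],d[0]))%180))
t,ct=shot("top"); h=cv2.cvtColor(t,cv2.COLOR_RGB2HSV); cv2.imwrite("pics/t8.png",t[:,:,::-1])
```

```text
(array([546. , 388.7, 104.4]), array([ 3.1, -0. ,  0.1]))
[[310.8 219.3]
 [266.2 219.3]
 [267.3 165.3]
 [268.2 268.4]]
[356.9 166.  258.1 163.1] [598.8 326.2 590.8 406.7] len 81 ang 95.7
[260.6 158.8 353.2 161.8] [594.5 405.1 601.7 329.9] len 76 ang 95.5
[334.1 246.9 338.  194.3] [527.3 332.6 573.6 337.4] len 47 ang 5.9
[269.3 167.2 308.2 167.9] [588.6 397.2 592.1 365.5] len 32 ang 96.3
[294.4 257.7 265.6 257.5] [513.  365.5 509.9 390.6] len 25 ang 96.9
[264.7 226.9 266.3 175.6] [537.6 394.7 581.5 398.8] len 44 ang 5.3
[267.3 201.9 266.7 240.6] [559.7 395.3 525.5 391.5] len 34 ang 6.3
```

Emit:
servo_tool(rows=[[0,0,-1.5,0.5,9.5,-20,0.7],[0,0,0,0,0,-25,0.7],[0,0,0,0,0,-25,0.7],[0,0,0,0,0,-15,0.7],[0,0,0,0,0,-8,0.7],[0,0,0,0,0,-7,0.7],[0,0,0,0,0,0,0.7],[0,0,0,0,0,0,0.95],[0,0,0,0,0,0,0.95],[0,0,0,0,0,0,0.95]])

```text
clock: 25.02
eef_pos: [546.4, 399.1, 4.6]
eef_rot: [-3.141, -0.0, 0.101]
wrist_force: [-0.2, 0.6, 2.5]
finger_gap: 7.8
finger_force: 25.0
```

Emit:
servo_tool(rows=[[0,0,0.1,-1.5,-10,0,0.95],[0,0,0.2,-3,-20,0,0.95],[0,0,0.2,-4,-25,0,0.95],[0,0,0.2,-4,-25,0,0.95],[0,0,0.2,-4,-25,0,0.95],[0,0,0.2,-4,-25,0,0.95],[0,0,0.2,-4,-25,0,0.95],[0,0,0.2,-4,-25,0,0.95],[0,0,0.2,-4,-25,0,0.95],[0,0,0.2,-4,-25,0,0.95],[0,0,0.2,-4,-25,0,0.95],[0,0,0.2,-4,-25,0,0.95],[0,0,0.1,-4,-25,0,0.95],[0,0,0.1,-3,-22,0,0.95],[0,0,0,-2,-13,0,0.95],[0,0,0,-1,-7,0,0.95],[0,0,0,0,0,0,0.95]])

```text
clock: 27.15
eef_pos: [491.8, 51.4, 4.5]
eef_rot: [3.141, -0.0, 0.145]
wrist_force: [-0.9, -3.9, 8.4]
finger_gap: 7.6
finger_force: 25.0
```

Emit:
servo_tool(rows=[[0,0,0,1.5,-10,0,0.95],[0,0,0,1.5,-10,0,0.95],[0,0,0,1.5,-10,0,0.95],[0,0,0,1.5,-10,0,0.95],[0,0,0,1.5,-10,0,0.95],[0,0,0,1.5,-10,0,0.95],[0,0,0,1.5,-10,0,0.95],[0,0,0,1.5,-10,0,0.95],[0,0,0,1.5,-10,0,0.95],[0,0,0,1.5,-10,0,0.95],[0,0,0,1.5,-10,0,0.95],[0,0,0,1.5,-10,0,0.95],[0,0,0,0.9,-6,0,0.95],[0,0,0,0.6,-4,0,0.95],[0,0,0,0.6,-4,0,0.95],[0,0,0,0.6,-4,0,0.95],[0,0,0,0,0,0,0.95]])

```text
clock: 29.28
eef_pos: [512.7, -85.8, 4.5]
eef_rot: [3.141, -0.0, 0.146]
wrist_force: [-0.3, 1.9, 7.6]
finger_gap: 7.6
finger_force: 25.0
```

Emit:
servo_tool(rows=[[0,0,0,0.3,-2,0,0.95],[0,0,0,0.3,-2,0,0.95],[0,0,0,0.3,-2,0,0.95],[0,0,0,0,0,0,0.95]])

```text
clock: 29.78
eef_pos: [513.1, -88.7, 4.4]
eef_rot: [-3.137, 0.0, 0.146]
wrist_force: [-2.4, 24.9, 14.2]
finger_gap: 7.6
finger_force: 25.0
```

Emit:
servo_tool(rows=[[0,0,0,-0.3,2,0,0.95],[0,0,0,0,0,0,0.75],[0,0,0,0,0,0,0.7],[0,0,0,0,0,10,0.7],[0,0,0,0,0,30,0.7],[0,0,0,0,0,50,1],[0,0,0,0,0,50,1],[0,0,0,0,0,50,1],[0,0,0,0,0,0,1]])

```text
clock: 30.9
eef_pos: [514.4, -90.4, 198.4]
eef_rot: [3.139, -0.006, 0.145]
wrist_force: [0.4, -0.5, -0.6]
finger_gap: 0.4
finger_force: 0.0
```

Run:
```python
from h import *
import pickle
from scipy.optimize import minimize_scalar
i1,c1=pickle.load(open("w1.pkl","rb")); print(pose())
def K(th,r=146): return list(wld(-5.5,-76+r*np.cos(th)))+[30+r*np.sin(th)]
f=lambda th: np.linalg.norm(proj(c1,[K(th)])[0]-[272.2,286])
for th in (1.75,1.8,1.85,1.9,1.95): print(th,K(th),proj(c1,[K(th)])[0],f(th))
# boxes in lane now, wrist view: steel-gray contents & end positions via LSD across lane
im,c=shot("wrist"); cv2.imwrite("pics/w9.png",im[:,:,::-1]); g=cv2.cvtColor(im,cv2.COLOR_RGB2GRAY)
for a in cv2.createLineSegmentDetector().detect(g)[0][:,0]:
    w=lane(onz(c,a.reshape(2,2),46)); d=w[1]-w[0]
    if abs(d[1])>30 and abs(d[0])<8 and abs(w[:,1]).max()<60 and -20<w[:,0].mean()<330: print(w.ravel(), a.round())
```

```text
(array([514.4, -90.4, 198.4]), array([ 3.139, -0.006,  0.145]))
1.75 [np.float64(409.0), np.float64(-86.0), np.float64(173.6619482435948)] [272.2377158  276.80978087] 9.190296522651272
1.8 [np.float64(401.9), np.float64(-87.0), np.float64(172.1817541082165)] [271.94024002 282.39884197] 3.610514420752622
1.85 [np.float64(394.9), np.float64(-88.0), np.float64(170.3461796343938)] [271.6659625  287.65126038] 1.735470221031454
1.9 [np.float64(388.0), np.float64(-89.0), np.float64(168.15981280236252)] [271.41492152 292.56486177] 6.611638092814678
1.95 [np.float64(381.2), np.float64(-90.0), np.float64(165.6281183905649)] [271.18701595 297.13997449] 11.18593618621273
[ 83.5  35.3  83.7 -33.8] [335. 168. 333. 228.]
[186.5  34.1 186.6 -36.8] [428. 169. 421. 231.]
[308.5  34.3 308.5 -36.9] [538. 169. 526. 231.]
[169.9 -29.2 169.8  15.8] [407. 224. 411. 186.]
[ 76.2 -27.7  76.5  38. ] [326. 223. 329. 166.]
[316.7 -45.6 316.7  42.5] [532. 238. 547. 162.]
```

The boxes read home and square: inner edges of the leading walls at lane x = 83.5, 186.5 and 308.5 mm, against 84, 187 and 309 expected. The knob is at about 1.83 rad. Next I'll go behind it and push it over.

Emit:
servo_tool(rows=[[0,0,0,-25,0,0,1],[0,0,0,-45,0,0,1],[0,0,0,-45,0,0,1],[0,0,0,-33,0,0,1],[0,0,0,-10,-1,0,1],[0,0,0,0,0,-20,1],[0,0,0,0,0,-30,1],[0,0,0,0,0,-25,1],[0,0,0,0,0,-8,1],[0,0,0,0,0,0,1]])

```text
clock: 32.2
eef_pos: [355.2, -90.9, 111.0]
eef_rot: [-3.141, 0.001, 0.145]
wrist_force: [0.2, 0.3, 1.0]
finger_gap: 0.4
finger_force: 0.0
```

Emit:
servo_tool(rows=[[0,0,0,10,1.4,0,1],[0,0,0,10,1.4,0,1],[0,0,0,10,1.4,0,1],[0,0,0,10,1.4,0,1],[0,0,0,10,1.4,0,1]])

```text
clock: 32.83
eef_pos: [405.8, -83.8, 111.1]
eef_rot: [-3.142, 0.0, 0.145]
wrist_force: [-1.1, -0.5, 0.5]
finger_gap: 0.4
finger_force: 0.3
```

Emit:
servo_tool(rows=[[0,0,0,10,1.4,0,1],[0,0,0,10,1.4,0,1],[0,0,0,10,1.4,0,1],[0,0,0,10,1.4,0,1],[0,0,0,10,1.4,0,1],[0,0,0,10,1.4,-5,1],[0,0,0,8,1.1,-8,1],[0,0,0,8,1.1,-8,1],[0,0,0,8,1.1,-8,1],[0,0,0,0,0,0,1]])

```text
clock: 34.08
eef_pos: [489.1, -72.0, 81.3]
eef_rot: [-3.141, 0.001, 0.145]
wrist_force: [-0.3, -1.0, 1.0]
finger_gap: 0.4
finger_force: 0.0
```

```bash
cat > bar.py <<'E'
from h import *
# find the black knob near the plane x=-5.5 for candidate angles in scene view
import sys
sc,c=shot("scene"); cv2.imwrite("pics/s_%s.png"%sys.argv[1],sc[:,:,::-1]); p,_=pose(); print(p,lane(p))
g=cv2.GaussianBlur(cv2.cvtColor(sc,cv2.COLOR_RGB2GRAY),(0,0),1)
for th in np.arange(-.1,2,.1):
    P=[list(wld(-5.5,-76+r*np.cos(th)))+[30+r*np.sin(th)] for r in (60,80,100,120,146)]
    q=proj(c,P).round().astype(int); print(round(th,1),g[q[:,1],q[:,0]],q[-1])
E
python3 bar.py a
```

```text
[489.  -72.1  81.8] [[ -7.7 -20.8]]
-0.1 [68 83 86 65 41] [266 252]
0.0 [66 67 94 86 36] [266 249]
0.1 [ 65  65 103 103  33] [265 246]
0.2 [ 66  65  96 109  39] [264 242]
0.3 [ 66  66  80 109 108] [262 238]
0.4 [ 64  66  64  97 110] [260 234]
0.5 [ 54  60  64  59 106] [257 230]
0.6 [50 50 53 37 44] [254 226]
0.7 [49 52 52 59 16] [250 222]
0.8 [48 58 64 66 79] [246 217]
0.9 [54 66 67 76 81] [242 213]
1.0 [83 76 59 54 91] [237 209]
1.1 [89 88 63 59 52] [232 205]
1.2 [70 84 64 53 46] [226 201]
1.3 [59 51 26 45 39] [221 198]
1.4 [48 29 43 38 62] [215 195]
1.5 [33 42 41 39 72] [210 192]
1.6 [34 41 38 40 25] [204 189]
1.7 [43 43 38 37 82] [199 188]
1.8 [41 40 38 37 86] [194 186]
1.9 [49 37 40 42 74] [189 185]
```

Emit:
servo_tool(rows=[[0,0,0,0,2,0,1],[0,0,0,2,0,-8,1],[0,0,0,2,0,-8,1],[0,0,0,2,0,-8,1],[0,0,0,2,0,-8,1],[0,0,0,2,0,-8,1],[0,0,0,2,0,-8,1],[0,0,0,0,0,0,1]])

```text
clock: 35.12
eef_pos: [500.9, -70.1, 33.5]
eef_rot: [-3.141, 0.001, 0.145]
wrist_force: [-0.6, 0.2, -0.1]
finger_gap: 0.7
finger_force: 0.0
```

```bash
python3 bar.py b | head -13
```

```text
[501.  -70.2  33.9] [[-7.8 -8.7]]
-0.1 [58 67 79 53 19] [266 252]
0.0 [57 58 78 81 14] [266 249]
0.1 [ 60  61  78 103  24] [265 246]
0.2 [ 61  63  67 108  38] [264 242]
0.3 [ 64  66  66  87 109] [262 238]
0.4 [ 64  63  65  67 110] [260 234]
0.5 [64 56 66 66 73] [257 230]
0.6 [61 58 60 67 66] [254 226]
0.7 [41 62 49 65 69] [250 222]
0.8 [27 54 53 56 78] [246 217]
0.9 [37 43 49 46 66] [242 213]
1.0 [40 38 51 39 25] [237 209]
```

Emit:
servo_tool(rows=[[0,0,0,-0.3,2,-6,1],[0,0,0,0,0,-6,1],[0,0,0,0,0,-4,1],[0,0,0,0,0,-2,1],[0,0,0,0,0,-1,1]])

```text
clock: 35.8
eef_pos: [500.8, -68.2, 15.1]
eef_rot: [-3.142, 0.0, 0.145]
wrist_force: [1.6, 0.3, -0.8]
finger_gap: 0.5
finger_force: 0.0
```

Emit:
servo_tool(rows=[[0,0,0,0,0,-2,1],[0,0,0,0,0,-2,1],[0,0,0,0,0,0,1]])

```text
clock: 36.17
eef_pos: [500.7, -68.2, 11.0]
eef_rot: [-3.141, 0.0, 0.145]
wrist_force: [0.1, -0.2, 0.3]
finger_gap: 0.7
finger_force: 0.0
```

Emit:
servo_tool(rows=[[0,0,0,0,0,30,1],[0,0,0,0,0,50,1],[0,0,0,-10,0,50,1],[0,0,0,-10,0,50,1],[0,0,0,0,0,20,1],[0,0,0,0,0,0,1],[0,0,0,0,0,0,1]])

```text
clock: 37.05
eef_pos: [480.4, -68.1, 209.9]
eef_rot: [-3.141, 0.002, 0.145]
wrist_force: [-0.1, -0.1, 0.2]
finger_gap: 0.5
finger_force: 0.0
```

Run:
```python
from h import *
print(pose(), manip.read_state()['wrist_force'].round(1))
im,c=shot("wrist"); g=cv2.cvtColor(im,cv2.COLOR_RGB2GRAY); sc,cs=shot("scene"); gs=cv2.cvtColor(sc,cv2.COLOR_RGB2GRAY)
def K(th): return list(wld(-5.5,-76+146*np.cos(th)))+[30+146*np.sin(th)]
res=[]
for G,C,rad,T in((g,c,35,50),(gs,cs,14,30)):
    q=proj(C,[K(0)])[0].round().astype(int); x0,y0=q-rad; s=G[max(y0,0):y0+2*rad,max(x0,0):x0+2*rad]
    n,l,st,ce=cv2.connectedComponentsWithStats((s<T).astype(np.uint8))
    print('pred',q,[(st[k,2:],(ce[k]+[max(x0,0),max(y0,0)]).round(1)) for k in range(1,n) if st[k,4]>15])
for th in (0,.1,.2): print(th,proj(c,[K(th)])[0],proj(cs,[K(th)])[0])
for a in cv2.createLineSegmentDetector().detect(g)[0][:,0]:
    w=lane(onz(c,a.reshape(2,2),46)); d=w[1]-w[0]
    if abs(d[1])>30 and abs(d[0])<8 and abs(w[:,1]).max()<60 and -20<w[:,0].mean()<330: print(w.ravel())
```

```text
(array([480.4, -68.1, 209.9]), array([-3.141e+00,  2.000e-03,  1.450e-01])) [-0.1 -0.1  0.2]
pred [279 107] [(array([ 20,  23, 230], dtype=int32), array([279.5, 105.6]))]
pred [266 249] [(array([ 18,  24, 119], dtype=int32), array([261.5, 251.3]))]
0 [279.43506427 106.77886231] [265.5124697  249.12405709]
0.1 [279.6948874  106.49018271] [264.98529967 245.78999218]
0.2 [279.94576624 107.69864007] [263.89467717 242.1731031 ]
[ 83.6  35.8  83.6 -35.3]
[186.5  34.6 186.5 -38.2]
[  8.   -4.8   8.  -46. ]
[308.2  24.8 308.6 -36.6]
[131.4  35.8 131.4   4. ]
[ 74.  -30.9  74.5  35.7]
[168.2 -30.8 167.6  14.9]
[ 7.9 43.7  8.6  9.4]
[-3.3 16.4 -2.2 59.7]
[317.  -45.5 316.2 -13.3]
[-8.9 43.8 -7.8 10.8]
```

```bash
python3 -c "
from cell import manip; print(manip.sign_off())"
```

```text
the job is handed in; nothing more can be done
None
```

The longest, middle and shortest boxes are home and square in bays 1, 2 and 3 and the retaining bar is down level across the mouth, as last measured in the camera views; the job was handed in at about 37 s, but the hand-in returned no verdict, and I did not re-measure the glue jar, mallet or sanding block.

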